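# Shut the carver's tool chest and swing its hasp over the staple

## Task

Close the green tool chest: first lower its lid without slamming it and press it down until it is fully home. Then swing the steel hasp up and over the front edge and lay it flat on the lid, over the brass staple. Leave the mallet, the wax tin and the small carved panel where they are.

Things in the scene. Friction and masses are not known exactly. Their poses are not given: they have to be found in the camera images.
- chest: Green wooden tool chest, 200 mm deep (its x) by 260 mm wide (its y) by 95 mm high, fixed to the bench. Origin: centre of its underside; its x axis points from the front wall (with the hasp, towards the robot) to the back wall (with the lid hinge).
- lid (a joint): Light wood lid, 200 mm (chest x) by 264 mm (chest y), 14 mm thick, hinged along the top of the back wall. 0 = shut and fully home (top face 110 mm above the bench), grows in rad as it opens. The stiff hinge holds it wherever it is left, so it must be pushed all the way: about 7 N near the free edge.
- lid_hinge (a point): Middle of the lid's hinge line, on the chest at chest x +100 mm, 96 mm above the bench; the hinge line runs along the chest's y. The lid's underside passes through it; the top face lies 14 mm further out.
- lid_edge (a point): Middle of the free front edge of the lid, on its top face, 200 mm from the hinge. Moves with the lid.
- staple_top (a point): Top of the brass staple, a loop 24 mm long (front to back) and 6 mm thick, that stands 17 mm up from the lid's top face, 31 mm in from the lid's free edge, in the middle of its width. Moves with the lid.
- hasp (a joint): Steel hasp strap, 72 mm long, 40 mm wide, 4 mm thick, with a slot 18 mm wide from 24 to 50 mm from its hinge and a solid tab from 50 to 72 mm. Its hinge is on the chest's front wall. 0 = flat on the shut lid with the staple through the slot, pi/2 = upright, more = leaning out towards the robot. Stays where it is left.
- hasp_hinge (a point): Middle of the hasp's hinge line, 6 mm in front of the chest's front wall, 113 mm above the bench; the hinge line runs along the chest's y.
- hasp_tip (a point): Middle of the free end of the hasp strap, 72 mm from its hinge line. Moves with the hasp.
- mallet: Bystander: wooden mallet lying beside the chest, head 75 x 110 x 60 mm, handle 28 mm thick. Origin on the bench under the handle, near the head.
- wax_tin: Bystander: yellow round tin, 76 mm across, 65 mm high. Origin: centre of its underside.
- panel: Bystander: small carved panel lying flat, 160 x 120 x 19 mm. Origin: centre of its underside.

How it is judged:
By the outcome, as a careful person would: the job done as asked, in the order asked, and still so for the second after the job is handed in, with the robot touching nothing.
It also fails if it takes over 48 s, if anything falls off the work surface, if the arm or the gripper's body presses on something with over 40 N, if the wrist force passes 120 N, or if a joint passes its speed limit or range.

## Robot

A 6-joint arm with a two-finger parallel gripper is mounted at the origin on the work surface. World frame = base frame: x ahead of the robot, y to its left, z up, the work surface at z = 0. Lengths are in m, angles in rad, forces in N, time in s.
With the tool pointing down it reaches from about 0.325 to 0.875 m from the base axis. Payload 4.4 kg.
Tool frame: the origin (TCP) lies on the centre line of the jaws, within the pads' length; the fingertips stand 14 mm ahead of it and the grasp point (between the pads) lies 5 mm behind it; z points along the fingers, y is the line along which they close (so a half turn about z gives the same grasp; the last joint's range is limited). The gripper opens to 85 mm and grips with 20 to 120 N. Pads are 22 mm wide; open, the fingers measure 114 mm over their backs; the gripper's body (76 mm by 85 mm) begins 54 mm behind the grasp point. The pads swing forward as they close: fully open they stand 13 mm farther back than shut.
Start: joints at [-1.375, 0.207, 1.542, -0, 1.393, -0.15], TCP at [0.195, -0.541, 0.245] pointing down, gripper open.
Joint ranges: [-2.73, 2.73], [-0.86, 2.22], [0.23, 2.46], [-1.11, 4.25], [0.08, 2.63], [-2.82, 2.82]. Speed limits (rad/s): [2.79, 2.79, 3.14, 3.14, 3.14, 3.14].

## Interface

Orientations are given as a unit quaternion [w, x, y, z].
In Python, from station import bot, effector, planner, get_obs, imaging gives the robot as it stands. Calls block until the motion is done:
- bot.goto(position, orientation): joint-space move of the TCP to a pose.
- bot.move_straight(position, rotation=None, max_speed=0.15): straight line of the TCP; rotation=None keeps the orientation; max_speed is the mean speed in m/s.
- bot.set_joints(angles): joint-space move.
- effector.command_gripper(opening, f_grip=None): finger opening in m; f_grip is the grip in N (None keeps the last); returns when the fingers have stopped.
- bot.dwell(seconds).
- planner.inverse_kinematics(position, orientation): joint angles nearest the present ones, or None.
- get_obs(): the state.
- imaging.camera(name): name is "side" or "top" or "wrist"; returns the picture (480x640x3 uint8, red, green, blue); there is no depth.
- imaging.calibration(name): a dict with "fx", "fy", "cx", "cy" (pixels), "R" (3x3) and "t" (3): a world point X has camera coordinates R X + t; the wrist camera has in their place "hand_eye" (4x4, takes a point from camera to tool coordinates, whose origin is the TCP and whose axes are the flange's). Camera axes: x right, y down, z forward; pixel columns grow to the right and rows downward; lengths in m; the calibration is good to about 2 mm. A picture is of the moment at which its call begins: read the wrist's pose just before it. calibration takes no time and is no camera call.
A pose or a line that the arm cannot do raises bot.IKError and nothing moves.
- bot.hand_in(): hands the job in; it is judged then, once.
The state is a dict: "time_s": time; "joints": joint angles; "joint_velocities": joint speeds; "joint_efforts": joint torques, N m; "tool_pos": TCP position; "orientation": TCP orientation; "wrist_force": force on the tool from outside, world axes, zero at the start; "torque": the same for the moment, N m; "grip_width": finger opening in m; "grasp_force": force on a finger pad.
Only numpy, scipy, OpenCV 4.12 (cv2) and the standard library are available. Lean on these libraries where they do the work, as an engineer would, in place of code of your own. Each camera call takes 0.05 s, during which the arm holds its last target. There are 200 camera calls.

## Working session

There is one attempt and no reset: what is moved stays moved. The work goes in short steps, each a Python script; the robot and the scene stay as the last script left them, time stands still between calls to the robot, and variables do not carry over. Pictures are saved under pics/ and viewed, at most 10 in all, crops included, and the job is handed in when it is done.

```bash
ls; mkdir -p pics; python3 - <<'E'
from station import bot,get_obs,imaging
import cv2,numpy as np
for n in ("side","top"):
    im=imaging.camera(n); cv2.imwrite(f"pics/{n}0.png",im[:,:,::-1])
    c=imaging.calibration(n); print(n,{k:np.round(np.array(v),4).tolist() for k,v in c.items()})
print(imaging.calibration("wrist")); print(get_obs())
E
```

```text
pics
side {'fx': 546.1736, 'fy': 546.1736, 'cx': 326.2145, 'cy': 242.6904, 'R': [[-0.6818, -0.7315, 0.0056], [-0.547, 0.5047, -0.6679], [0.4857, -0.4585, -0.7442]], 't': [0.4296, 0.3522, 0.9026]}
top {'fx': 608.0873, 'fy': 608.0873, 'cx': 320.5508, 'cy': 235.4395, 'R': [[-0.0284, -0.9993, -0.0263], [-0.981, 0.0329, -0.1914], [0.1921, 0.0203, -0.9812]], 't': [0.0635, 0.5734, 1.2202]}
{'fx': 334.8765154696233, 'fy': 334.8765154696233, 'cx': 320.35961229246817, 'cy': 238.1664375416742, 'hand_eye': array([[-5.74558273e-04, -9.61065563e-01, -2.76319838e-01,
         7.02217786e-02],
       [ 9.99998447e-01, -9.18918241e-05, -1.75971192e-03,
        -2.32981777e-04],
       [ 1.66580700e-03, -2.76320420e-01,  9.61064124e-01,
        -1.27857450e-01],
       [ 0.00000000e+00,  0.00000000e+00,  0.00000000e+00,
         1.00000000e+00]])}
{'time_s': 0.1, 'joints': array([-1.37552001e+00,  2.07354615e-01,  1.54281794e+00, -6.40526900e-06,
        1.39352036e+00, -1.50518087e-01]), 'joint_velocities': array([-0.00012225, -0.00194394, -0.00161375, -0.00170282, -0.00045608,
        0.00028819]), 'joint_efforts': array([ 1.05093527e-04, -3.84087825e+01, -2.92546839e+01, -5.10766972e-05,
        4.87470403e-03, -2.72930350e-06]), 'tool_pos': array([ 0.19474068, -0.54031467,  0.24422735]), 'orientation': array([-1.04979547e-03,  9.85089835e-01,  1.72037537e-01, -2.66500512e-05]), 'wrist_force': array([ 0.57298898, -0.24131915, -0.25397087]), 'torque': array([-0.03328455,  0.00818458,  0.0129042 ]), 'grasp_force': 0.0, 'grip_width': 0.08543000115333471}
```

View pics/side0.png

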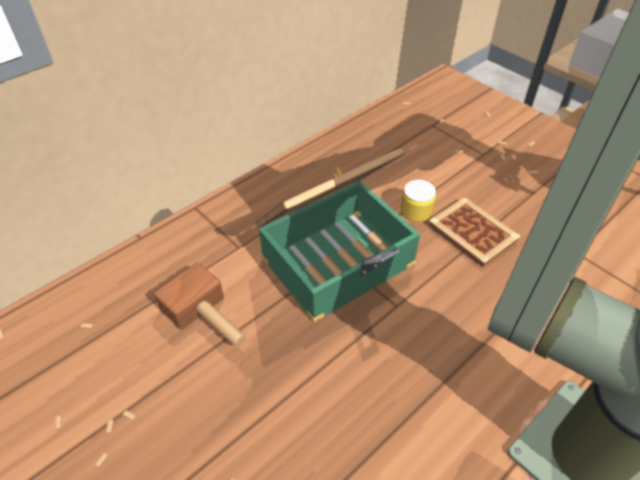

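View pics/top0.png

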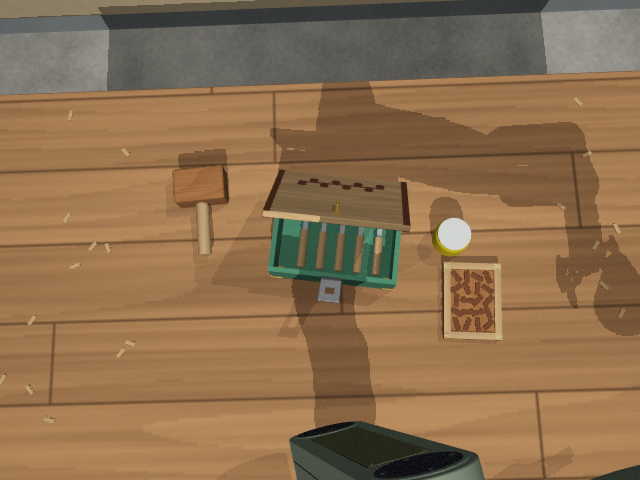

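```bash
python3 - <<'E'
import cv2
a=cv2.imread("pics/top0.png")[160:310,255:415]; b=cv2.imread("pics/side0.png")[140:330,250:430]
cv2.imwrite("pics/topc.png",cv2.resize(a,None,fx=4,fy=4,interpolation=cv2.INTER_CUBIC))
cv2.imwrite("pics/sidec.png",cv2.resize(b,None,fx=3,fy=3,interpolation=cv2.INTER_CUBIC))
E
```

```text
(no output)
```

View pics/topc.png

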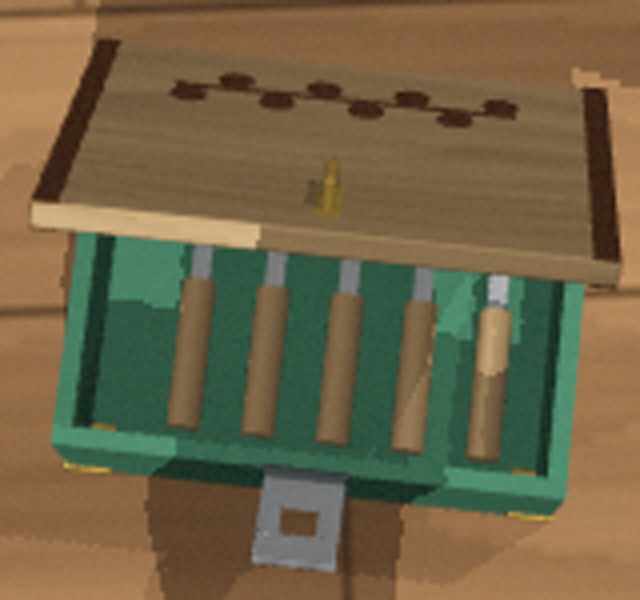

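View pics/sidec.png

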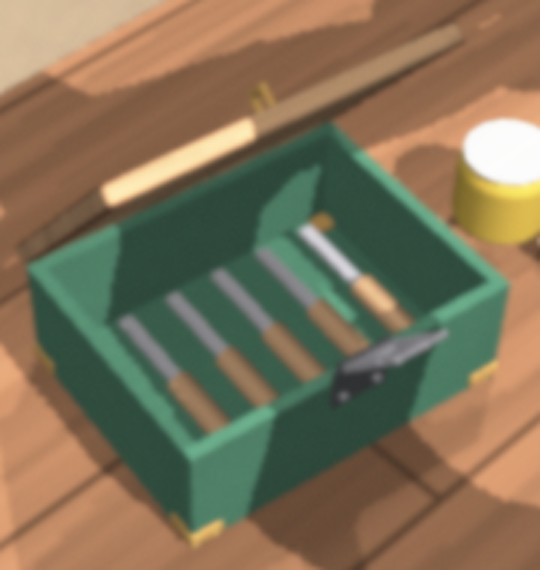

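```bash
cat > fit.py <<'E'
import numpy as np
from station import imaging
from scipy.optimize import least_squares
T=lambda u,v:("top",255+u/4-.4,160+v/4-.4); S=lambda u,v:("side",250+u/3-.3,140+v/3-.3)
def lid(a,s,y,n): # s along lid from hinge, n out of underside
    return np.array([.1-s*np.cos(a)+n*np.sin(a),y,.096+s*np.sin(a)+n*np.cos(a)])
def hasp(h,s,y): return np.array([-.106+s*np.cos(h),y,.113+s*np.sin(h)])
O=[]
def add(px,f,w=1): O.append((px,f,w))
for px,x,y,z in [(T(52,455),-.1,.13,.095),(T(561,502),-.1,-.13,.095),(S(192,455),-.1,.13,.095),(S(30,268),.1,.13,.095),(S(333,124),.1,-.13,.095),(S(507,285),-.1,-.13,.095),(S(195,540),-.1,.13,0)]:
    add(px,lambda p,x=x,y=y,z=z:np.array([x,y,z]))
for px,y,n in [(T(33,205),.132,.014),(T(618,265),-.132,.014),(T(33,228),.132,0),(T(615,285),-.132,0),(S(20,243),.132,.014),(S(452,27),-.132,.014),(S(28,256),.132,0),(S(463,40),-.132,0)]:
    add(px,lambda p,y=y,n=n:lid(p[4],.2,y,n))
add(T(100,40),lambda p:lid(p[4],0,.132,.014)); add(T(606,90),lambda p:lid(p[4],0,-.132,.014))
for px,s,y in [(T(252,562),.072,.02),(T(335,571),.072,-.02),(S(422,350),.072,0)]: add(px,lambda p,s=s,y=y:hasp(p[5],s,y))
C={n:imaging.calibration(n) for n in("top","side")}
def W(p,X): c,s=np.cos(p[3]),np.sin(p[3]); return np.array([p[0]+c*X[0]-s*X[1],p[1]+s*X[0]+c*X[1],p[2]+X[2]])
def proj(n,X): c=C[n]; q=c["R"]@X+c["t"]; return np.array([c["fx"]*q[0]/q[2]+c["cx"],c["fy"]*q[1]/q[2]+c["cy"]])
res=lambda p:np.concatenate([proj(px[0],W(p,f(p)))-px[1:] for px,f,w in O])
if __name__=="__main__":
    r=least_squares(res,[.5,0,0,0,1,2.],loss="soft_l1",f_scale=1.5)
    print(np.round(r.x,4)); print(np.round(r.fun.reshape(-1,2),1).tolist())
E
python3 fit.py
```

```text
[ 0.5811  0.0121 -0.0037 -0.1374  0.8945  2.3019]
[[-0.2, -3.0], [1.0, -1.2], [-0.4, 3.3], [-1.5, 0.8], [-1.3, 0.2], [0.7, 0.8], [-0.8, 3.8], [-1.0, -0.6], [1.0, -0.7], [-1.2, 0.7], [0.7, 1.4], [26.5, -17.0], [1.1, -0.6], [27.5, -14.0], [0.7, 1.8], [-1.0, -0.4], [-0.0, -0.5], [-0.2, -0.4], [0.2, -0.4], [-0.2, 0.8]]
```

```bash
sed -i 's/S(20,243)/S(103,186)/; s/S(28,256)/S(108,207)/' fit.py; python3 fit.py
```

```text
[ 5.8000e-01  1.1700e-02 -1.4000e-03 -1.3980e-01  9.0190e-01  2.2954e+00]
[[-0.2, -2.7], [1.2, -0.6], [-0.0, 2.8], [-1.0, 0.0], [-0.6, -0.4], [1.4, 0.3], [-0.5, 3.3], [-0.9, -1.3], [1.5, -0.9], [-1.1, 0.1], [1.2, 1.1], [-1.2, 0.3], [1.6, -2.0], [0.8, 0.7], [1.2, 0.4], [-0.7, -0.4], [0.5, -0.1], [-0.2, -0.1], [0.2, -0.1], [0.3, 0.0]]
```

```bash
cat > h.py <<'E'
import numpy as np
from station import bot,effector,planner,get_obs,imaging
P0=np.array([.580,.0117,0]); YAW=-.1398
Q=np.array([0,np.cos(YAW/2),np.sin(YAW/2),0])   # tool down, tool x along chest x
TIP=.014
def w(x,y,z): c,s=np.cos(YAW),np.sin(YAW); return P0+[c*x-s*y,s*x+c*y,z]
def tip(x,z,v=.1,y=0.): bot.move_straight(w(x,y,z+TIP),Q,max_speed=v)   # fingertip to chest x,z
def st(l=""): o=get_obs(); print(l,round(o["time_s"],2),np.round(o["tool_pos"],4),"F",np.round(o["wrist_force"],1),"w",round(o["grip_width"],4)); return o
def press(x,z,zmin,f):
    while z>zmin:
        z-=.0015; tip(x,z,.02)
        if get_obs()["wrist_force"][2]>f: break
    return z
E
python3 - <<'E'
from h import *
print(planner.inverse_kinematics(w(.01,0,.3),Q),planner.inverse_kinematics(w(-.2,0,.12),Q))
p=get_obs()["tool_pos"].copy(); p[2]=.40
bot.move_straight(p,max_speed=.25)
effector.command_gripper(.018,30)
bot.goto(w(.012,0,.32),Q); st("above")
def L(a,s=.17,n=.014): return .1-s*np.cos(a)+n*np.sin(a)+.009*np.sin(a), .096+s*np.sin(a)+n*np.cos(a)
for a,v in [(.95,.15),(.8,.08),(.65,.08)]: tip(*L(a),v); st(a)
import cv2; cv2.imwrite("pics/s1.png",imaging.camera("side")[100:340,200:520,::-1].repeat(2,0).repeat(2,1))
E
```

```text
[-1.29158572e-01  2.01929944e-01  1.43407471e+00 -4.44089210e-16
  1.50558800e+00  1.58143775e+00] [-1.23182518e-01 -5.45842893e-02  2.10751217e+00 -4.44089210e-16
  1.08866477e+00  1.58741381e+00]
above 3.94 [0.592  0.0091 0.3201] F [-0.4 -0.5 -0.2] w 0.0181
0.95 4.52 [0.5999 0.0086 0.2567] F [-1.1 -0.2  0.5] w 0.018
0.8 4.99 [0.5788 0.0118 0.2431] F [ 2.4 -1.   1.9] w 0.0182
0.65 5.47 [0.5581 0.0149 0.2237] F [ 1.  -0.8 -0. ] w 0.0178
```

View pics/s1.png

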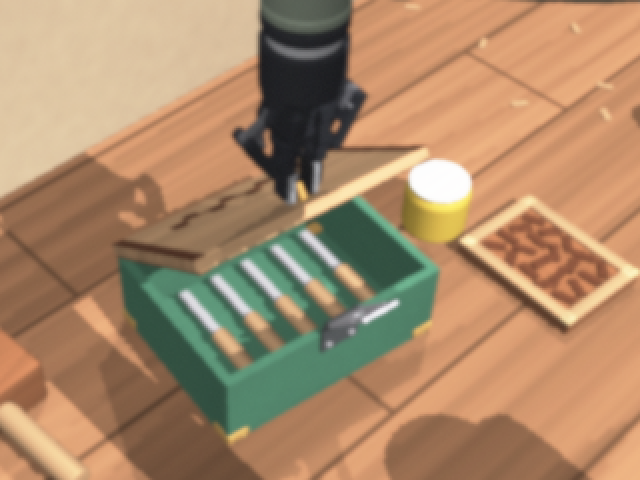

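The picture shows the lid partly lowered, with the two fingertips straddling the staple at about (303,190) in the 2x crop. The hasp still leans out at about (365,320). I'll keep lowering the lid slowly.

```bash
python3 - <<'E'
from h import *
def L(a,s=.17,n=.014): return .1-s*np.cos(a)+n*np.sin(a)+.009*np.sin(a), .096+s*np.sin(a)+n*np.cos(a)
for a,v in [(.5,.07),(.35,.07),(.22,.06),(.12,.04),(.06,.03),(.02,.02)]: tip(*L(a),v); st(a)
x,z=L(.02); z=press(x,z,.098,25); bot.dwell(.2); st("pressed %.4f"%z)
tip(x,.19,.15); st("up")
import cv2; cv2.imwrite("pics/s2.png",imaging.camera("side")[100:340,200:520,::-1].repeat(2,0).repeat(2,1))
E
```

```text
0.5 6.04 [0.5414 0.0172 0.2032] F [ 0.9 -0.9  0.1] w 0.0181
0.35 6.57 [0.5276 0.0191 0.1808] F [0.8 0.4 0.8] w 0.0181
0.22 7.09 [0.5189 0.0203 0.1602] F [-0.3  0.2  0.4] w 0.0179
0.12 7.67 [0.5143 0.0209 0.1439] F [0.9 0.9 0.1] w 0.0182
0.06 8.17 [0.512  0.0213 0.1337] F [ 1.  -0.2  0.1] w 0.0182
0.02 8.66 [0.511  0.0214 0.127 ] F [ 0.5 -0.5  0.3] w 0.0183
pressed 0.1059 10.11 [0.5109 0.0214 0.124 ] F [-13.4   1.4  28.9] w 0.018
up 10.82 [0.5105 0.0215 0.2028] F [-0.5 -0.2 -0.6] w 0.0178
```

View pics/s2.png

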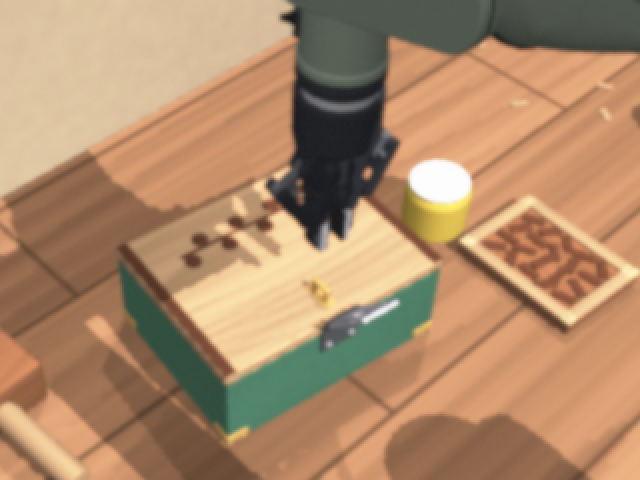

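The lid is shut: the fingers stopped at tip height 0.110 m under 29 N. The staple is visible at about (320,292) in the crop and the hasp at about (365,322). Next is the hasp.

```bash
python3 - <<'E'
from h import *
tip(-.09,.23,.2); tip(-.205,.21,.2); tip(-.205,.150,.15); st("front")
def H(h,s=.058,lead=.001): return -.106+s*np.cos(h)-.012*np.sin(h)-(.002-lead)*np.sin(h), .113+s*np.sin(h)+(.002-lead)*np.cos(h)
for h in [2.3,2.05,1.8,1.55,1.3]: tip(*H(h),.07); st(h)
import cv2; cv2.imwrite("pics/s3.png",imaging.camera("side")[100:340,200:520,::-1].repeat(2,0).repeat(2,1))
E
```

```text
front 12.53 [0.3779 0.0401 0.1643] F [ 0.4 -0.1  0.1] w 0.0186
2.3 13.4 [0.4276 0.0331 0.1694] F [-0.1  0.2 -0.3] w 0.0178
2.05 13.73 [0.4381 0.0316 0.1786] F [ 0.5 -0.   1. ] w 0.0179
1.8 14.07 [0.4502 0.0299 0.1836] F [-1.   0.2 -0.2] w 0.0181
1.55 14.43 [0.464  0.028  0.1851] F [ 0.3  0.5 -0.1] w 0.0182
1.3 14.79 [0.4786 0.0259 0.1831] F [-0.1 -0.2 -0.6] w 0.0176
```

View pics/s3.png

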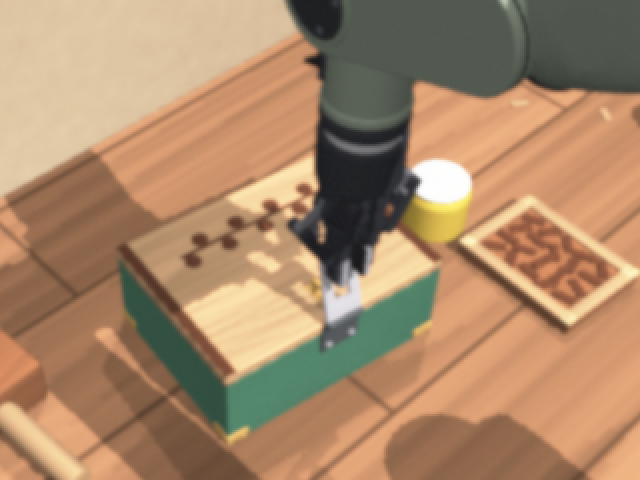

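The hasp, at about (342,300), is now just past upright, with the fingers behind its upper end. I'll swing it the rest of the way down and press it flat.

```bash
python3 - <<'E'
from h import *
def H(h,s=.058,lead=.001): return -.106+s*np.cos(h)-.012*np.sin(h)-(.002-lead)*np.sin(h), .113+s*np.sin(h)+(.002-lead)*np.cos(h)
for h in [1.05,.8,.6,.4,.25,.12,.05]: tip(*H(h),.06); st(h)
x,z=H(.05); z=press(x,z,.105,15); bot.dwell(.2); st("pressed %.4f"%z)
tip(x,.19,.12); tip(-.25,.28,.25); st("away")
import cv2
a=imaging.camera("side")[150:300,260:440,::-1]; b=imaging.camera("top")[160:310,255:435,::-1]
cv2.imwrite("pics/s4.png",cv2.resize(np.vstack([a,b]),None,fx=2,fy=2,interpolation=cv2.INTER_CUBIC)[:600])
E
```

```text
1.05 15.25 [0.4929 0.0239 0.1776] F [-0.6 -0.1  1.3] w 0.018
0.8 15.67 [0.5062 0.022  0.169 ] F [ 0.3 -0.2 -0.7] w 0.0179
0.6 16.03 [0.5155 0.0208 0.1602] F [ 0.2 -0.1  0.1] w 0.018
0.4 16.4 [0.523  0.0197 0.1501] F [-0.4 -0.3  0. ] w 0.0181
0.25 16.71 [0.5275 0.019  0.1419] F [ 0.3  0.2 -0.6] w 0.018
0.12 16.99 [0.5303 0.0186 0.1344] F [0.4 0.  0.1] w 0.0182
0.05 17.24 [0.5316 0.0185 0.1306] F [0.8 1.  0.2] w 0.0181
pressed 0.1109 18.44 [0.5318 0.0185 0.1288] F [-9.6 -0.2 21.3] w 0.0184
away 20.28 [0.3326 0.0465 0.2934] F [-0.6 -0.3 -0.1] w 0.0179
```

View pics/s4.png

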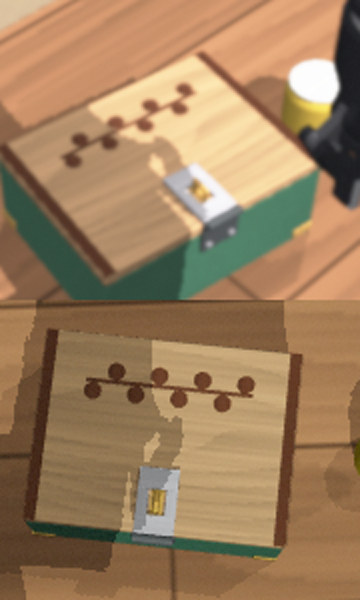

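Both views show the hasp flat on the lid with the staple through its slot, at about (200,190) from the side and (155,502) from the top. The final press stopped at the expected 0.115 m.

```bash
python3 -c "
from h import *
print(bot.hand_in())"
```

```text
the job is handed in; nothing more can be done
None
```

The lid was lowered slowly and pressed fully home, then the hasp was laid flat over the staple; the mallet, tin and panel were not touched, and I handed the job in at about 20 s of the 48 s allowed (no verdict was returned).

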